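# Weigh out the loaded lamp ballast

### The arm

A 6-joint arm with a two-finger parallel gripper is mounted at the origin on the work surface. World frame = base frame: x ahead of the robot, y to its left, z up, the work surface at z = 0. Lengths are in m, angles in rad, forces in N, time in s.
With the tool pointing down it reaches from about 0.35 to 0.775 m from the base axis. Payload 5.5 kg.
Tool frame: the origin (TCP) lies midway between the tips of the shut fingers; the grasp point (between the pads) lies 19 mm behind it; z points along the fingers, x is the direction in which the jaws open and shut, and the axes are right-handed (so a half turn about z gives the same grasp; the last joint's range is limited). The gripper opens to 85 mm and grips with 20 to 120 N. Pads are 22 mm wide; open, the fingers measure 114 mm over their backs; the gripper's body (76 mm by 85 mm) begins 54 mm behind the grasp point. The pads swing forward as they close: fully open they stand 13 mm farther back than shut.
Start: joints at [-1.381, 0.313, 0.046, 1.304, 0, 1.431], TCP at [0.186, -0.544, 0.195] pointing down, gripper open.
Joint ranges: [-2.76, 2.76], [-0.86, 1.69], [-1.03, 1.26], [-2.2, 2.34], [-1.47, 1.5], [-3.14, 3.14]. Speed limits (rad/s): [2.57, 2.57, 3.14, 3.14, 3.14, 3.14].

### API

Orientations are given as a unit quaternion [w, x, y, z].
In Python, from workcell import env gives the robot as it stands.
- The arm moves only by the tool servo_tool, never from a script. Its argument "targets" is a list of rows, each an object with "xyz": the shift along the tool's x, y, z in m, a list of three; "twist": the turn, a rotation vector about the tool's x, y, z in rad, a list of three; "jaw": the opening, from 0 (shut) to 1 (fully open). A call has 1 to 12 rows; each row is the pose to reach, as a shift and turn from the pose commanded when the call began, along the tool's axes at that moment; what a row does not reach only later rows make up. A row lasts 1/12 s, in which the tool goes at most 41.7 mm and 7.16 degrees, less where a joint would pass 70% of its speed; a pose out of reach is approached as far as the arm can. A call with a gripper value outside its range is refused whole. The fingers move at their own pace and stop on an object; "squeeze" is the grip in N (left out, the last holds). Time passes only in rows, so rows that repeat a pose let the fingers close. It gives the time, the measured TCP pose, the force and the opening at its end, in the units of the state.
- env.get_state(): the state, without advancing time (a new reading comes with each control period).
- env.read_camera(name): name is "scene" or "top"; returns a dict with "color" (420x560x3 uint8, red, green, blue), "depth" (420x560 float32, m along the optical axis (not along the pixel's ray), 0 where there is no reading), "fx", "fy", "cx", "cy" (pixels), "eye" and "attitude" of the camera in the world. Camera axes: x right, y down, z forward; pixel columns grow to the right and rows downward; lengths in m; the calibration is good to about 2 mm. A picture is of the moment at which its call begins.
- env.hand_in(): hands the job in, once; it reports no verdict.
The state is a dict: "clock": time; "joint_pos": joint angles; "qvel": joint speeds; "tau": joint torques, N m; "tcp_pos": TCP position; "orientation": TCP orientation; "wrist_force": force on the tool from outside, world axes, zero at the start; "ft_torque": the same for the moment, N m; "finger_gap": finger opening in m.
Only numpy, scipy, OpenCV 4.12 (cv2) and the standard library are available. Lean on these libraries where they do the work, as an engineer would, in place of code of your own. Each camera call takes 0.05 s, during which the arm holds its last target. There are 200 camera calls.

### The job

Three alike ballast boxes for a bench lamp stand in the wooden rack; only one still has its steel core and is clearly heavier than the other two. Find the heavy one by feeling its weight and lower it gently, without dropping it, into the cradle of the green lamp foot, so that it stands upright on the cradle's floor between the cheeks. In the end the two light boxes must stand upright in the rack, and the other things lying about on the bench must not be knocked about.

Things in the scene. Friction and masses are not known exactly. Their poses are not given: they have to be found in the camera images.
- box_a: one of three outwardly identical closed plain-metal ballast boxes, 56 (its x) x 44 (its y) x 80 mm high; origin at the centre of its underside, z up. At the start it stands in one of the rack's slots. The box with the steel core weighs about 0.7 kg in all, one with only a wooden filler about 0.23 kg; nothing outside shows which is which
- box_b: one of three outwardly identical closed plain-metal ballast boxes, 56 (its x) x 44 (its y) x 80 mm high; origin at the centre of its underside, z up. At the start it stands in one of the rack's slots. The box with the steel core weighs about 0.7 kg in all, one with only a wooden filler about 0.23 kg; nothing outside shows which is which
- box_c: one of three outwardly identical closed plain-metal ballast boxes, 56 (its x) x 44 (its y) x 80 mm high; origin at the centre of its underside, z up. At the start it stands in one of the rack's slots. The box with the steel core weighs about 0.7 kg in all, one with only a wooden filler about 0.23 kg; nothing outside shows which is which
- rack: fixed plywood rack, 80 (x) x 172 (y) x 87 mm high; origin under its centre. On an 8 mm base four 6 mm fins, 87 mm high, make three slots 48 mm wide at y = -54, 0, 54 mm; a box stands in a slot, its 56 mm length along the rack's x. Fins cover its wide faces; the slots' x ends are open above lips (top 14 mm, 68 mm apart), so a box is gripped there over its 56 mm length
- lamp_foot: fixed green foot with a cradle; origin under the cradle's centre at bench level. Floor 8 mm up; cheeks at x = +-33.5 mm, 63 mm apart inside, 50 mm long (y), flared at 90 to 102 mm height, above a seated box's top. Ends at +-y open above lips (top 14 mm), 56 mm apart inside. The box's 56 mm length goes along x: hold it over its 44 mm width. Stub 74 mm high at x = 62 mm
- tin: bystander: loose tin, 60 mm across, 70 mm high; origin at the centre of its underside
- hammer: bystander: loose hammer lying on the bench along its x; origin near its middle at bench level
- screwdriver: bystander: loose screwdriver lying on the bench along its x; origin near its middle at bench level
- wrench: bystander: loose wrench lying on the bench along its x; origin near its middle at bench level
- tape: bystander: loose grey ring (tape roll), 90 mm across, 24 mm high; origin at the centre of its underside
- cup: bystander: loose steel cup, 70 mm across the rim, 70 mm high; origin at the centre of its underside
Things that resemble listed ones, but are neither listed nor needed, are in the scene too. Leave any black or red look-alike of the box_a alone. What is shaped like the box_c but orange or purple is not meant.

How it is judged:
By the outcome, as a careful person would: the job done as asked, in the order asked, and still so for the second after the job is handed in, with the robot touching nothing.
It also fails if it takes over 70 s, if anything falls off the work surface, if the arm or the gripper's body presses on something with over 40 N, if the wrist force passes 120 N, or if a joint passes its speed limit or range.

## Working session

There is one attempt and no reset: what is moved stays moved. The work goes in short steps, Python scripts to look and compute and a tool call to move; the robot and the scene stay as the last step left them, time stands still between calls to the robot, and variables do not carry over. Pictures are saved under pics/ and viewed, about 8 in all and at most 12, crops included, and the job is handed in when it is done.

Besides the shell and the picture viewer there is one more tool, called after "Emit:" as name(argument=value, ...), one argument or row to a line, values as JSON. servo_tool: Moves the arm, as the interface text tells. Its arguments: {"type":"object","properties":{"targets":{"type":"array","items":{"type":"object","properties":{"xyz":{"type":"array","items":{"type":"number"}},"twist":{"type":"array","items":{"type":"number"}},"jaw":{"type":"number"}}}},"squeeze":{"type":"number"}},"required":["targets"]}

```bash
mkdir -p pics; ls; python3 - <<'E'
from workcell import env
import cv2,numpy as np
s=env.get_state(); print(s)
for n in("scene","top"):
    c=env.read_camera(n); np.savez(f"{n}0.npz",**c)
    print(n,c["fx"],c["fy"],c["cx"],c["cy"],c["eye"],c["attitude"])
    cv2.imwrite(f"pics/{n}0.png",cv2.cvtColor(c["color"],cv2.COLOR_RGB2BGR))
E
```

```text
pics
{'clock': 0.0, 'joint_pos': array([-1.38056988e+00,  3.14007632e-01,  4.49789760e-02,  1.30360891e+00,
        1.76003877e-05,  1.43123423e+00]), 'qvel': array([ 0.00011804,  0.00070404,  0.00119342, -0.00158433, -0.0007318 ,
        0.00055416]), 'tau': array([ 7.19571435e-04, -4.80628216e+01,  2.98533046e+01,  1.94080733e-02,
       -2.93429448e-04, -2.07542655e-06]), 'tcp_pos': array([ 0.18611601, -0.54343206,  0.19390483]), 'orientation': array([-6.40657765e-04,  8.13585224e-01, -5.81444955e-01, -6.61194217e-04]), 'wrist_force': array([ 0.49399875,  0.83946725, -0.37132892]), 'ft_torque': array([-0.04168679, -0.07655012,  0.01473764]), 'finger_gap': 0.08505308248817334}
scene 388.6723004807293 388.6723004807293 286.1039465911216 209.13657600917253 [0.90263242 0.55855051 0.87005194] [-0.08334119  0.26128046  0.90621326 -0.32181406]
top 413.11148778681843 413.11148778681843 281.01024021878334 206.2989354456041 [ 0.44073919 -0.03626565  0.91712266] [-0.04093192  0.70823077 -0.70359795  0.04103258]
```

View pics/top0.png

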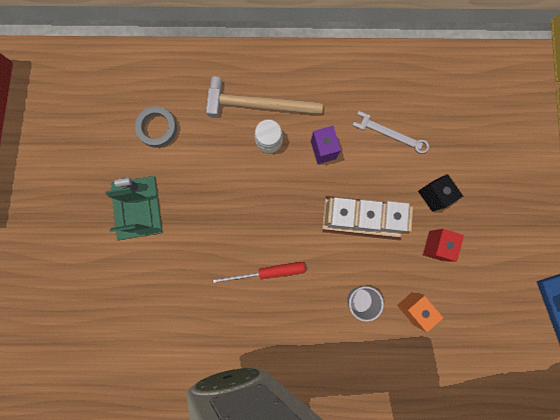

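View pics/scene0.png

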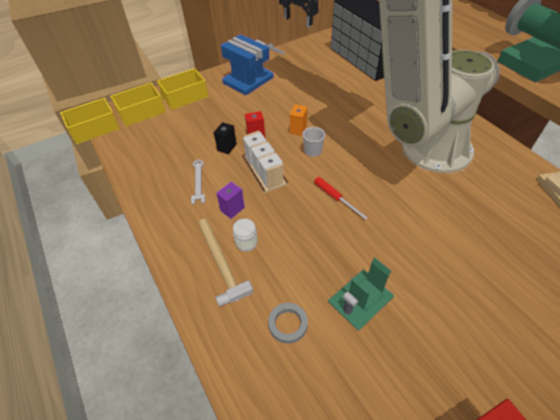

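The top view shows the rack with three white boxes at about (370,215), the green foot at (135,208) with its grey stub at (122,183), and look-alikes and bystanders around them. Next I'll measure the rack and foot.

```bash
cat > h.py <<'E'
import numpy as np,cv2
from scipy.spatial.transform import Rotation as R
def rot(q): return R.from_quat([q[1],q[2],q[3],q[0]]).as_matrix()
def cloud(c):
    v,u=np.mgrid[0:420,0:560]; d=c["depth"]
    p=np.stack([(u-c["cx"])/c["fx"]*d,(v-c["cy"])/c["fy"]*d,d],-1)
    P=p@rot(c["attitude"]).T+c["eye"]; P[d==0]=np.nan; return P
def rect(P):
    (x,y),s,a=cv2.minAreaRect((P[:,:2]*1000).astype(np.float32)); return round(x,1),round(y,1),np.round(s,1),round(a,1)
E
python3 - <<'E'
from h import *
for n in("top","scene"):
    c=dict(np.load(n+"0.npz")); P=cloud(c); hsv=cv2.cvtColor(c["color"],cv2.COLOR_RGB2HSV); H,S,V=[hsv[...,i].astype(int) for i in range(3)]
    z=P[...,2]
    print(n,"bench z",np.nanmedian(z))
    w=(S<50)&(V>130)&(z>.075)&(z<.1)&(P[...,1]>-.4)&(P[...,1]<-.1)
    k,l,st,ce=cv2.connectedComponentsWithStats(w.astype(np.uint8))
    for i in range(1,k):
        if st[i,4]>80: q=P[l==i]; print(" white",st[i],rect(q),np.median(q[:,2]),q.mean(0))
    g=(H>60)&(H<95)&(S>70)&(P[...,1]>.1)&(P[...,0]>.25)&(P[...,0]<.65)&(P[...,1]<.4)
    for lo,hi in((-.01,.012),(.012,.03),(.03,.085),(.085,.12)):
        q=P[g&(z>lo)&(z<hi)]
        if len(q)>20: print(" green",lo,hi,len(q),rect(q),np.median(q[:,2]))
    m=(~np.isnan(z))&(P[...,1]<-.1)&(P[...,1]>-.37)&(abs(P[...,0]-.43)<.07)&(z>.07)&(z<.1)
    if n=="top": print(" rack top",rect(P[m]))
    x0,x1,y0,y1=(200-25,320-25,90,170) if 0 else (90,180,165,250)
    # ortho height map 1mm/px, up=+x left=+y
    for nm,cx,cy in(("foot",.43,.28),("rack",.43,-.23)):
        s=.12; k=(abs(P[...,0]-cx)<s)&(abs(P[...,1]-cy)<s); im=np.zeros((241,241,3),np.uint8)
        q=P[k]; im[((cx+s-q[:,0])*1000).astype(int),((cy+s-q[:,1])*1000).astype(int)]=c["color"][k][:,::-1]
        im=cv2.dilate(im,np.ones((3,3)))
        cv2.imwrite(f"/tmp/{n}{nm}.png",cv2.resize(im,None,fx=1.6,fy=1.2) if 0 else im)
a=lambda s:cv2.imread("/tmp/"+s+".png")
im=np.vstack([np.hstack([a("topfoot"),a("scenefoot")]),np.hstack([a("toprack"),a("scenerack")])])
cv2.imwrite("pics/ortho.png",cv2.resize(im,(600,600),interpolation=0))
E
```

```text
top bench z -0.0005456009771845904
 white [331 198  25  29 580] (526.9, -161.8, array([46.4, 56.2]), 84.3) 0.08740751429020682 [ 0.52668647 -0.16220254  0.08729442]
 white [358 200  25  30 588] (522.5, -215.7, array([46.3, 56. ]), 84.5) 0.08739208562431622 [ 0.52242456 -0.21574199  0.08709179]
 white [385 201  25  30 588] (519.8, -269.9, array([46.8, 56.1]), 84.7) 0.0871815098682478 [ 0.51966033 -0.26983763  0.08709215]
 green -0.01 0.012 1786 (542.2, 287.4, array([128.3, 102.3]), 9.7) 0.007604339469934662
 green 0.012 0.03 166 (543.8, 278.9, array([ 79.6, 110.8]), 89.5) 0.015073692089267732
 green 0.03 0.085 170 (535.3, 284.2, array([87.5, 50.5]), 10.4) 0.054363883850619465
 green 0.085 0.12 264 (527.8, 283.3, array([82.3, 49.9]), 9.1) 0.09844756966522661
 rack top (430.1, -262.4, array([214.9, 139.4]), 89.8)
scene bench z -0.0010325260260064528
 white [244 132  38  40 664] (521.8, -214.9, array([160.5,  58.9]), 86.6) 0.08654605370701585 [ 0.52437778 -0.2114777   0.08629603]
 green -0.01 0.012 1240 (542.2, 289.3, array([128. ,  96.3]), 9.7) 0.007389102237596312
 green 0.012 0.03 159 (539.3, 290.8, array([96.1, 64.6]), 12.2) 0.01717931877779011
 green 0.03 0.085 456 (539.7, 289.5, array([95.4, 51.1]), 9.2) 0.058370220532271255
 green 0.085 0.12 181 (527.6, 288.2, array([80.2, 49. ]), 9.5) 0.09592928310941295
```

View pics/ortho.png

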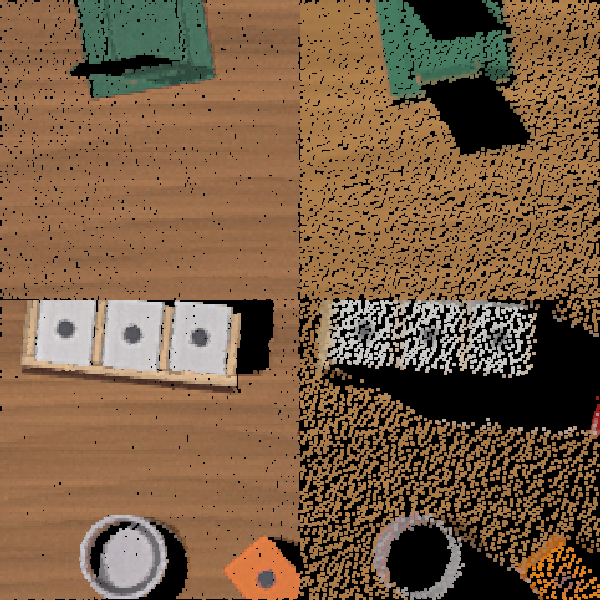

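The pixel work gives these positions:
- **Boxes:** about (520,-268), (523,-214) and (527,-160) mm, with rack yaw about -4.5°.
- **Foot:** cradle at about (528,286) mm, yaw about +9.7°.

The two cameras disagree by about 4 mm in y, so I use the midpoint. I start with the rightmost box.

Emit:
servo_tool(
  targets=[
    {"xyz": [-0.152,-0.405,-0.005],"twist": [0,0,-1.162],"jaw": 1},
    {"xyz": [-0.152,-0.405,-0.005],"twist": [0,0,-1.162],"jaw": 1},
    {"xyz": [-0.152,-0.405,-0.005],"twist": [0,0,-1.162],"jaw": 1},
    {"xyz": [-0.152,-0.405,-0.005],"twist": [0,0,-1.162],"jaw": 1},
    {"xyz": [-0.152,-0.405,-0.005],"twist": [0,0,-1.162],"jaw": 1},
    {"xyz": [-0.152,-0.405,-0.005],"twist": [0,0,-1.162],"jaw": 1},
    {"xyz": [-0.152,-0.405,-0.005],"twist": [0,0,-1.162],"jaw": 1},
    {"xyz": [-0.152,-0.405,-0.005],"twist": [0,0,-1.162],"jaw": 1},
    {"xyz": [-0.152,-0.405,-0.005],"twist": [0,0,-1.162],"jaw": 1},
    {"xyz": [-0.152,-0.405,-0.005],"twist": [0,0,-1.162],"jaw": 1},
    {"xyz": [-0.152,-0.405,-0.005],"twist": [0,0,-1.162],"jaw": 1},
    {"xyz": [-0.152,-0.405,-0.005],"twist": [0,0,-1.162],"jaw": 1},
  ],
)

```text
clock: 1.1
tcp_pos: [0.5226, -0.2659, 0.199]
orientation: [-0.001, 0.999, -0.037, -0.0]
wrist_force: [-0.1, -1.1, 0.6]
finger_gap: 0.0852
```

```bash
cat > go.py <<'E'
import sys,numpy as np
from workcell import env
from h import rot
# usage: go.py x y z heading_deg -> shift and twist in tool axes
x,y,z,h=map(float,sys.argv[1:5]); s=env.get_state(); M=rot(s["orientation"])
cur=np.degrees(np.arctan2(M[1,0],M[0,0])); t=np.radians((h-cur+180)%360-180)
print("clock",round(s["clock"],2),"tcp",s["tcp_pos"].round(4),"head",round(cur,1),"tilt z",M[:,2].round(4),"gap",round(s["finger_gap"],4),"F",s["wrist_force"].round(2))
print("xyz",(M.T@(np.array([x,y,z])-s["tcp_pos"])).round(4),"twist z",round(-t,3))
E
python3 go.py .520 -.268 .048 -4.5
```

```text
clock 1.1 tcp [ 0.5226 -0.2659  0.199 ] head -4.2 tilt z [-1.0e-04  1.1e-03 -1.0e+00] gap 0.0852 F [-0.08 -1.08  0.62]
xyz [-0.0025  0.0024  0.151 ] twist z 0.005
```

Emit:
servo_tool(
  targets=[
    {"xyz": [-0.0025,0.002,0.03],"twist": [0,0,0.005],"jaw": 1},
    {"xyz": [-0.0025,0.002,0.06],"twist": [0,0,0.005],"jaw": 1},
    {"xyz": [-0.0025,0.002,0.08],"twist": [0,0,0.005],"jaw": 1},
    {"xyz": [-0.0025,0.002,0.1],"twist": [0,0,0.005],"jaw": 1},
    {"xyz": [-0.0025,0.002,0.12],"twist": [0,0,0.005],"jaw": 1},
    {"xyz": [-0.0025,0.002,0.135],"twist": [0,0,0.005],"jaw": 1},
    {"xyz": [-0.0025,0.002,0.15],"twist": [0,0,0.005],"jaw": 1},
    {"xyz": [-0.0025,0.002,0.15],"twist": [0,0,0.005],"jaw": 1},
  ],
)

```text
clock: 1.77
tcp_pos: [0.5143, -0.2701, 0.0462]
orientation: [-0.002, 0.999, -0.043, -0.003]
wrist_force: [-0.4, 0.6, 0.2]
finger_gap: 0.0856
```

Emit:
servo_tool(
  targets=[
    {"xyz": [0,0,0],"twist": [0,0,0],"jaw": 0.5},
    {"xyz": [0,0,0],"twist": [0,0,0],"jaw": 0.5},
    {"xyz": [0,0,0],"twist": [0,0,0],"jaw": 0.5},
    {"xyz": [0,0,0],"twist": [0,0,0],"jaw": 0.5},
    {"xyz": [0,0,0],"twist": [0,0,0],"jaw": 0.5},
    {"xyz": [0,0,0],"twist": [0,0,0],"jaw": 0.5},
  ],
  squeeze=40,
)

```text
clock: 2.27
tcp_pos: [0.5179, -0.2711, 0.0505]
orientation: [0.0, 0.999, -0.042, 0.0]
wrist_force: [0.1, 0.6, -0.9]
finger_gap: 0.0427
```

The gap went to 42.7 mm, so nothing is gripped. I'll look.

```bash
python3 - <<'E'
from workcell import env
import cv2,numpy as np
s=env.get_state();print(s["tcp_pos"],s["finger_gap"],s["wrist_force"],s["joint_pos"])
a=env.read_camera("scene"); b=env.read_camera("top"); np.savez("scene1.npz",**a); np.savez("top1.npz",**b)
i=cv2.resize(a["color"][70:270,180:380],(400,400)); j=cv2.resize(b["color"][130:330,280:480],(400,400))
cv2.imwrite("pics/look1.png",np.hstack([i,j])[...,::-1])
E
```

```text
[ 0.51787072 -0.27111472  0.05047102] 0.042673258061847456 [ 0.05555482  0.57543041 -0.91127998] [-6.19528916e-01  4.10570222e-01 -1.77569070e-01  9.81488539e-01
 -7.75361672e-05  1.03519686e+00]
```

View pics/look1.png

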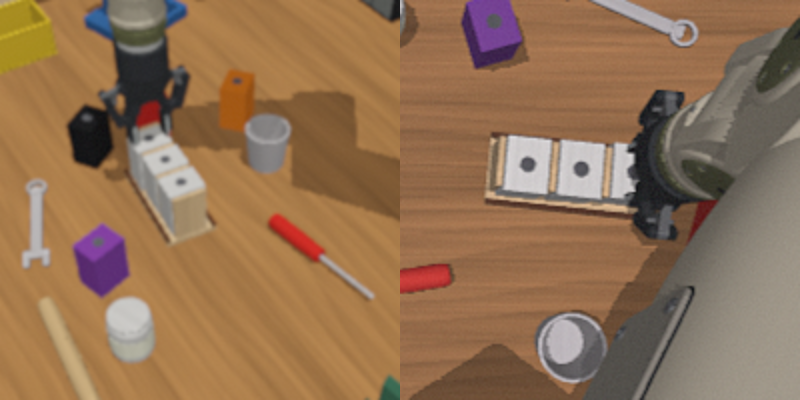

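Emit:
servo_tool(
  targets=[
    {"xyz": [0,0,0],"twist": [0,0,0],"jaw": 0.4},
    {"xyz": [0,0,0],"twist": [0,0,0],"jaw": 0.4},
  ],
)

```text
clock: 2.53
tcp_pos: [0.5161, -0.2709, 0.0508]
orientation: [0.0, 0.999, -0.042, -0.001]
wrist_force: [-6.3, 0.2, 9.1]
finger_gap: 0.0346
```

```bash
python3 - <<'E'
from h import *
from workcell import env
a=env.read_camera("scene"); np.savez("scene2.npz",**a)
P=cloud(a)
k=(abs(P[...,0]-.518)<.1)&(abs(P[...,1]+.27)<.1)&(P[...,2]>.02)&(P[...,2]<.25)
ys,xs=np.where(k); print(xs.min(),xs.max(),ys.min(),ys.max())
for v in range(100,150,3):
    print(v,[f"{u}:{P[v,u,0]*1e3:.0f},{P[v,u,1]*1e3:.0f},{P[v,u,2]*1e3:.0f}" for u in range(228,284,5)])
cv2.imwrite("pics/z2.png",cv2.resize(a["color"][80:170,210:310],(800,600),interpolation=cv2.INTER_CUBIC)[...,::-1])
E
```

```text
215 277 95 177
100 ['228:452,-608,-2', '233:436,-598,-3', '238:552,-274,236', '243:548,-251,248', '248:539,-238,253', '253:528,-231,252', '258:515,-229,249', '263:497,-233,239', '268:326,-527,-3', '273:313,-513,-0', '278:296,-505,-2', '283:281,-493,-0']
103 ['228:462,-587,1', '233:444,-583,-4', '238:429,-572,-4', '243:550,-248,241', '248:539,-240,242', '253:528,-233,242', '258:515,-230,238', '263:498,-233,230', '268:337,-509,-1', '273:321,-500,-2', '278:304,-492,-4', '283:289,-481,-4']
106 ['228:469,-573,-1', '233:453,-566,-3', '238:438,-553,-1', '243:550,-250,231', '248:540,-241,232', '253:528,-234,232', '258:515,-232,228', '263:498,-236,218', '268:469,-260,192', '273:454,-257,188', '278:315,-472,-1', '283:298,-465,-3']
109 ['228:475,-562,-5', '233:461,-550,-3', '238:446,-539,-2', '243:551,-251,221', '248:541,-241,223', '253:530,-232,224', '258:516,-232,218', '263:488,-255,192', '268:470,-260,182', '273:458,-251,183', '278:324,-459,-2', '283:310,-446,0']
112 ['228:485,-540,-0', '233:469,-532,-2', '238:557,-275,198', '243:548,-261,203', '248:533,-260,198', '253:519,-258,193', '258:50
[... 2227 characters left out ...]
,-3']
142 ['228:576,-344,46', '233:555,-356,27', '238:528,-380,-3', '243:515,-368,-1', '248:541,-268,85', '253:529,-257,88', '258:517,-249,88', '263:502,-246,83', '268:444,-323,-2', '273:430,-315,-3', '278:417,-303,-0', '283:402,-296,-2']
145 ['228:579,-342,36', '233:556,-358,13', '238:538,-360,2', '243:522,-356,-2', '248:548,-255,87', '253:536,-244,89', '258:523,-237,88', '263:510,-231,86', '268:497,-223,86', '273:439,-299,0', '278:425,-290,0', '283:410,-284,-2']
148 ['228:581,-341,25', '233:558,-357,2', '238:543,-352,-2', '243:529,-342,-1', '248:548,-257,73', '253:541,-236,86', '258:530,-226,88', '263:516,-221,84', '268:505,-209,88', '273:444,-290,-3', '278:432,-278,-0', '283:416,-274,-5']
```

View pics/z2.png

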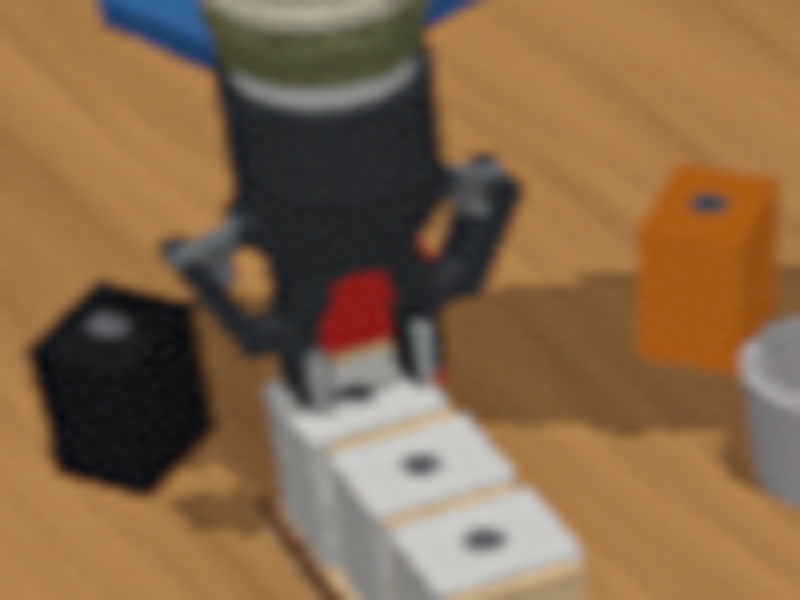

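The zoom shows the finger tips standing on the right-hand box's top, at about (320,395) and (425,370). The cloud puts them at z≈0.087 and the gripper body's bottom at ≈0.163. The reported TCP z of 0.051 is therefore about 35 mm too low, while x and y agree. I'll raise, reopen and check against the camera again.

Emit:
servo_tool(
  targets=[
    {"xyz": [0,0,-0.03],"twist": [0,0,0],"jaw": 0.4},
    {"xyz": [0,0,-0.05],"twist": [0,0,0],"jaw": 1},
    {"xyz": [0,0,-0.05],"twist": [0,0,0],"jaw": 1},
    {"xyz": [0,0,-0.05],"twist": [0,0,0],"jaw": 1},
    {"xyz": [0,0,-0.05],"twist": [0,0,0],"jaw": 1},
    {"xyz": [0,0,-0.05],"twist": [0,0,0],"jaw": 1},
    {"xyz": [0,0,-0.05],"twist": [0,0,0],"jaw": 1},
  ],
)

```text
clock: 3.17
tcp_pos: [0.5167, -0.2703, 0.0985]
orientation: [-0.001, 0.999, -0.042, -0.001]
wrist_force: [-0.1, 0.2, -0.6]
finger_gap: 0.0854
```

```bash
python3 go.py .520 -.268 .048 -4.5; python3 - <<'E'
from h import *
from workcell import env
s=env.get_state(); print(s["joint_pos"])
a=env.read_camera("scene"); np.savez("scene3.npz",**a); P=cloud(a)
V=a["color"].max(-1)
for nm,lo,hi in(("body",.505,.530),("f+",.555,.59),("f-",.45,.485)):
    k=(P[...,0]>lo)&(P[...,0]<hi)&(P[...,1]>-.30)&(P[...,1]<-.2)&(P[...,2]>.094)&(P[...,2]<.35)
    if k.any():
        q=P[k]; i=np.argsort(q[:,2])[:12]; print(nm,(q[i]*1000).round(0).tolist())
np.set_printoptions(suppress=True)
E
```

```text
clock 3.17 tcp [ 0.5167 -0.2703  0.0985] head -4.8 tilt z [-0.002   0.0013 -1.    ] gap 0.0854 F [-0.07  0.19 -0.55]
xyz [ 0.0032 -0.0025  0.0505] twist z -0.005
[-6.19557052e-01  3.75014103e-01 -1.05465363e-01  1.09263969e+00
 -1.07789474e-04  1.03517961e+00]
body [[508.0, -258.0, 205.0], [527.0, -259.0, 206.0], [512.0, -257.0, 208.0], [521.0, -257.0, 208.0], [514.0, -258.0, 208.0], [517.0, -259.0, 209.0], [527.0, -258.0, 210.0], [507.0, -254.0, 210.0], [520.0, -258.0, 210.0], [514.0, -259.0, 210.0], [530.0, -258.0, 211.0], [512.0, -256.0, 211.0]]
f+ [[565.0, -266.0, 148.0], [563.0, -262.0, 149.0], [561.0, -260.0, 149.0], [564.0, -265.0, 151.0], [570.0, -268.0, 152.0], [568.0, -264.0, 154.0], [564.0, -260.0, 155.0], [567.0, -266.0, 156.0], [560.0, -261.0, 156.0], [562.0, -257.0, 156.0], [570.0, -266.0, 157.0], [563.0, -260.0, 158.0]]
f- [[473.0, -258.0, 149.0], [473.0, -263.0, 149.0], [471.0, -272.0, 150.0], [474.0, -268.0, 150.0], [472.0, -254.0, 151.0], [470.0, -251.0, 153.0], [474.0, -262.0, 154.0], [469.0, -253.0, 154.0], [474.0, -256.0, 154.0], [472.0, -271.0, 155.0], [465.0, -254.0, 155.0], [472.0, -253.0, 156.0]]
```

Camera check: the open tips are at z 0.148 and the body bottom at 0.206. True TCP z is therefore about 0.134 against 0.0985 reported, a constant offset of +36 mm that I'll correct for from here on. Next I descend so that the true z is about 0.048.

Emit:
servo_tool(
  targets=[
    {"xyz": [0.003,-0.002,0.02],"twist": [0,0,0],"jaw": 1},
    {"xyz": [0.003,-0.002,0.04],"twist": [0,0,0],"jaw": 1},
    {"xyz": [0.003,-0.002,0.06],"twist": [0,0,0],"jaw": 1},
    {"xyz": [0.003,-0.002,0.075],"twist": [0,0,0],"jaw": 1},
    {"xyz": [0.003,-0.002,0.086],"twist": [0,0,0],"jaw": 1},
    {"xyz": [0.003,-0.002,0.086],"twist": [0,0,0],"jaw": 1},
  ],
)

```text
clock: 3.72
tcp_pos: [0.5186, -0.2678, 0.0107]
orientation: [-0.001, 0.999, -0.042, -0.002]
wrist_force: [-0.0, 0.8, -0.1]
finger_gap: 0.0855
```

Emit:
servo_tool(
  targets=[
    {"xyz": [0,0,0],"twist": [0,0,0],"jaw": 0.5},
    {"xyz": [0,0,0],"twist": [0,0,0],"jaw": 0.5},
    {"xyz": [0,0,0],"twist": [0,0,0],"jaw": 0.5},
    {"xyz": [0,0,0],"twist": [0,0,0],"jaw": 0.5},
    {"xyz": [0,0,0],"twist": [0,0,0],"jaw": 0.5},
    {"xyz": [0,0,0],"twist": [0,0,0],"jaw": 0.5},
  ],
  squeeze=40,
)

```text
clock: 4.22
tcp_pos: [0.5214, -0.2698, 0.015]
orientation: [0.001, 0.999, -0.042, 0.001]
wrist_force: [-1.3, -0.0, 5.2]
finger_gap: 0.0553
```

Emit:
servo_tool(
  targets=[
    {"xyz": [0,0,-0.006],"twist": [0,0,0],"jaw": 0.5},
    {"xyz": [0,0,-0.012],"twist": [0,0,0],"jaw": 0.5},
    {"xyz": [0,0,-0.02],"twist": [0,0,0],"jaw": 0.5},
    {"xyz": [0,0,-0.02],"twist": [0,0,0],"jaw": 0.5},
    {"xyz": [0,0,-0.02],"twist": [0,0,0],"jaw": 0.5},
    {"xyz": [0,0,-0.02],"twist": [0,0,0],"jaw": 0.5},
  ],
)

```text
clock: 4.72
tcp_pos: [0.5206, -0.2691, 0.0338]
orientation: [0.0, 0.999, -0.042, -0.0]
wrist_force: [0.4, 0.0, -2.4]
finger_gap: 0.0551
```

It is gripped (55 mm) and the wrist load is 2.4 N, so this box is light. I'll put it back and move to the middle one.

Emit:
servo_tool(
  targets=[
    {"xyz": [0,0,0.008],"twist": [0,0,0],"jaw": 0.5},
    {"xyz": [0,0,0.014],"twist": [0,0,0],"jaw": 0.5},
    {"xyz": [0,0,0.018],"twist": [0,0,0],"jaw": 0.5},
    {"xyz": [0,0,0.02],"twist": [0,0,0],"jaw": 0.5},
    {"xyz": [0,0,0.02],"twist": [0,0,0],"jaw": 0.5},
    {"xyz": [0,0,0.02],"twist": [0,0,0],"jaw": 0.5},
  ],
)

```text
clock: 5.22
tcp_pos: [0.5197, -0.2687, 0.0149]
orientation: [-0.0, 0.999, -0.042, -0.001]
wrist_force: [-6.9, 3.6, 11.9]
finger_gap: 0.0556
```

Emit:
servo_tool(
  targets=[
    {"xyz": [0,0,0],"twist": [0,0,0],"jaw": 1},
    {"xyz": [0,0,0],"twist": [0,0,0],"jaw": 1},
    {"xyz": [0,0,0],"twist": [0,0,0],"jaw": 1},
    {"xyz": [0,0,0],"twist": [0,0,0],"jaw": 1},
    {"xyz": [0,0,0],"twist": [0,0,0],"jaw": 1},
    {"xyz": [0,0,-0.03],"twist": [0,0,0],"jaw": 1},
    {"xyz": [0,0,-0.07],"twist": [0,0,0],"jaw": 1},
    {"xyz": [0,0,-0.085],"twist": [0,0,0],"jaw": 1},
    {"xyz": [-0.001,-0.055,-0.085],"twist": [0,0,0],"jaw": 1},
    {"xyz": [-0.001,-0.055,-0.085],"twist": [0,0,0],"jaw": 1},
    {"xyz": [-0.001,-0.055,-0.085],"twist": [0,0,0],"jaw": 1},
    {"xyz": [-0.001,-0.055,-0.085],"twist": [0,0,0],"jaw": 1},
  ],
)

```text
clock: 6.22
tcp_pos: [0.5241, -0.2134, 0.0985]
orientation: [0.0, 0.999, -0.041, -0.0]
wrist_force: [-0.3, 0.0, -0.8]
finger_gap: 0.0856
```

```bash
python3 go.py .523 -.2135 .012 -4.5
```

```text
clock 6.22 tcp [ 0.5241 -0.2134  0.0985] head -4.7 tilt z [-7.e-04 -2.e-04 -1.e+00] gap 0.0856 F [-0.34  0.01 -0.76]
xyz [-0.0011  0.0002  0.0865] twist z -0.004
```

Emit:
servo_tool(
  targets=[
    {"xyz": [-0.001,0,0.02],"twist": [0,0,0],"jaw": 1},
    {"xyz": [-0.001,0,0.04],"twist": [0,0,0],"jaw": 1},
    {"xyz": [-0.001,0,0.06],"twist": [0,0,0],"jaw": 1},
    {"xyz": [-0.001,0,0.075],"twist": [0,0,0],"jaw": 1},
    {"xyz": [-0.001,0,0.085],"twist": [0,0,0],"jaw": 1},
    {"xyz": [-0.001,0,0.085],"twist": [0,0,0],"jaw": 1},
  ],
)

```text
clock: 6.72
tcp_pos: [0.5213, -0.2139, 0.0109]
orientation: [-0.001, 0.999, -0.042, -0.002]
wrist_force: [-0.1, -0.7, 0.2]
finger_gap: 0.0852
```

Emit:
servo_tool(
  targets=[
    {"xyz": [0,0,0],"twist": [0,0,0],"jaw": 0.5},
    {"xyz": [0,0,0],"twist": [0,0,0],"jaw": 0.5},
    {"xyz": [0,0,0],"twist": [0,0,0],"jaw": 0.5},
    {"xyz": [0,0,0],"twist": [0,0,0],"jaw": 0.5},
    {"xyz": [0,0,0],"twist": [0,0,0],"jaw": 0.5},
    {"xyz": [0,0,0],"twist": [0,0,0],"jaw": 0.5},
  ],
  squeeze=40,
)

```text
clock: 7.22
tcp_pos: [0.524, -0.2148, 0.015]
orientation: [0.001, 0.999, -0.042, 0.001]
wrist_force: [-1.8, -1.5, 5.3]
finger_gap: 0.0556
```

Emit:
servo_tool(
  targets=[
    {"xyz": [0,0,-0.006],"twist": [0,0,0],"jaw": 0.5},
    {"xyz": [0,0,-0.012],"twist": [0,0,0],"jaw": 0.5},
    {"xyz": [0,0,-0.02],"twist": [0,0,0],"jaw": 0.5},
    {"xyz": [0,0,-0.02],"twist": [0,0,0],"jaw": 0.5},
    {"xyz": [0,0,-0.02],"twist": [0,0,0],"jaw": 0.5},
    {"xyz": [0,0,-0.02],"twist": [0,0,0],"jaw": 0.5},
  ],
)

```text
clock: 7.72
tcp_pos: [0.5233, -0.2141, 0.0337]
orientation: [0.0, 0.999, -0.042, 0.0]
wrist_force: [-0.3, 0.1, -2.3]
finger_gap: 0.0556
```

The middle box is light too (2.3 N). I'll put it back and take the left one. Box centres there are at about (0.527,-0.160).

Emit:
servo_tool(
  targets=[
    {"xyz": [0,0,0.008],"twist": [0,0,0],"jaw": 0.5},
    {"xyz": [0,0,0.014],"twist": [0,0,0],"jaw": 0.5},
    {"xyz": [0,0,0.018],"twist": [0,0,0],"jaw": 0.5},
    {"xyz": [0,0,0.019],"twist": [0,0,0],"jaw": 0.5},
    {"xyz": [0,0,0.0195],"twist": [0,0,0],"jaw": 0.5},
    {"xyz": [0,0,0.0195],"twist": [0,0,0],"jaw": 0.5},
  ],
)

```text
clock: 8.22
tcp_pos: [0.5222, -0.2138, 0.0149]
orientation: [-0.0, 0.999, -0.042, -0.001]
wrist_force: [-4.8, 1.5, 9.8]
finger_gap: 0.0552
```

Emit:
servo_tool(
  targets=[
    {"xyz": [0,0,0],"twist": [0,0,0],"jaw": 1},
    {"xyz": [0,0,0],"twist": [0,0,0],"jaw": 1},
    {"xyz": [0,0,0],"twist": [0,0,0],"jaw": 1},
    {"xyz": [0,0,0],"twist": [0,0,0],"jaw": 1},
    {"xyz": [0,0,0],"twist": [0,0,0],"jaw": 1},
    {"xyz": [0,0,-0.03],"twist": [0,0,0],"jaw": 1},
    {"xyz": [0,0,-0.07],"twist": [0,0,0],"jaw": 1},
    {"xyz": [0,0,-0.085],"twist": [0,0,0],"jaw": 1},
    {"xyz": [-0.001,-0.054,-0.085],"twist": [0,0,0],"jaw": 1},
    {"xyz": [-0.001,-0.054,-0.085],"twist": [0,0,0],"jaw": 1},
    {"xyz": [-0.001,-0.054,-0.085],"twist": [0,0,0],"jaw": 1},
    {"xyz": [-0.001,-0.054,-0.085],"twist": [0,0,0],"jaw": 1},
  ],
)

```text
clock: 9.22
tcp_pos: [0.5267, -0.1595, 0.099]
orientation: [0.0, 0.999, -0.041, -0.0]
wrist_force: [-0.6, -0.9, -0.5]
finger_gap: 0.0851
```

```bash
python3 go.py .527 -.160 .012 -4.5
```

```text
clock 9.22 tcp [ 0.5267 -0.1595  0.099 ] head -4.7 tilt z [-5.e-04 -2.e-04 -1.e+00] gap 0.0851 F [-0.59 -0.94 -0.47]
xyz [0.0004 0.0004 0.087 ] twist z -0.004
```

Emit:
servo_tool(
  targets=[
    {"xyz": [0,0,0.02],"twist": [0,0,0],"jaw": 1},
    {"xyz": [0,0,0.04],"twist": [0,0,0],"jaw": 1},
    {"xyz": [0,0,0.06],"twist": [0,0,0],"jaw": 1},
    {"xyz": [0,0,0.075],"twist": [0,0,0],"jaw": 1},
    {"xyz": [0,0,0.085],"twist": [0,0,0],"jaw": 1},
    {"xyz": [0,0,0.085],"twist": [0,0,0],"jaw": 1},
  ],
)

```text
clock: 9.72
tcp_pos: [0.5248, -0.1602, 0.0115]
orientation: [-0.001, 0.999, -0.042, -0.002]
wrist_force: [-0.6, 0.7, -0.3]
finger_gap: 0.0853
```

Emit:
servo_tool(
  targets=[
    {"xyz": [0,0,0],"twist": [0,0,0],"jaw": 0.5},
    {"xyz": [0,0,0],"twist": [0,0,0],"jaw": 0.5},
    {"xyz": [0,0,0],"twist": [0,0,0],"jaw": 0.5},
    {"xyz": [0,0,0],"twist": [0,0,0],"jaw": 0.5},
    {"xyz": [0,0,0],"twist": [0,0,0],"jaw": 0.5},
    {"xyz": [0,0,0],"twist": [0,0,0],"jaw": 0.5},
  ],
  squeeze=50,
)

```text
clock: 10.22
tcp_pos: [0.5275, -0.1609, 0.0155]
orientation: [0.001, 0.999, -0.042, 0.001]
wrist_force: [-2.6, -0.6, 7.6]
finger_gap: 0.0554
```

Emit:
servo_tool(
  targets=[
    {"xyz": [0,0,-0.006],"twist": [0,0,0],"jaw": 0.5},
    {"xyz": [0,0,-0.012],"twist": [0,0,0],"jaw": 0.5},
    {"xyz": [0,0,-0.02],"twist": [0,0,0],"jaw": 0.5},
    {"xyz": [0,0,-0.02],"twist": [0,0,0],"jaw": 0.5},
    {"xyz": [0,0,-0.02],"twist": [0,0,0],"jaw": 0.5},
    {"xyz": [0,0,-0.02],"twist": [0,0,0],"jaw": 0.5},
  ],
)

```text
clock: 10.72
tcp_pos: [0.5267, -0.1602, 0.0341]
orientation: [-0.0, 0.999, -0.042, -0.0]
wrist_force: [0.8, 0.1, -7.8]
finger_gap: 0.0555
```

The left box is heavy (7.8 N). I'll lift it clear and carry it to free bench at (0.53, 0.05), turned to the foot's yaw, to regrasp it over its width.

Emit:
servo_tool(
  targets=[
    {"xyz": [0,0,-0.015],"twist": [0,0,0],"jaw": 0.5},
    {"xyz": [0,0,-0.035],"twist": [0,0,0],"jaw": 0.5},
    {"xyz": [0,0,-0.06],"twist": [0,0,0],"jaw": 0.5},
    {"xyz": [0,0,-0.085],"twist": [0,0,0],"jaw": 0.5},
    {"xyz": [0,0,-0.1],"twist": [0,0,0],"jaw": 0.5},
    {"xyz": [0,0,-0.11],"twist": [0,0,0],"jaw": 0.5},
    {"xyz": [0,0,-0.11],"twist": [0,0,0],"jaw": 0.5},
  ],
)

```text
clock: 11.3
tcp_pos: [0.528, -0.1608, 0.1463]
orientation: [0.001, 0.999, -0.042, 0.002]
wrist_force: [0.7, -1.0, -7.7]
finger_gap: 0.0556
```

Emit:
servo_tool(
  targets=[
    {"xyz": [0,-0.015,0],"twist": [0,0,-0.03],"jaw": 0.5},
    {"xyz": [-0.002,-0.04,0],"twist": [0,0,-0.06],"jaw": 0.5},
    {"xyz": [-0.004,-0.07,0],"twist": [0,0,-0.09],"jaw": 0.5},
    {"xyz": [-0.007,-0.1,0],"twist": [0,0,-0.13],"jaw": 0.5},
    {"xyz": [-0.009,-0.13,0],"twist": [0,0,-0.17],"jaw": 0.5},
    {"xyz": [-0.011,-0.16,0],"twist": [0,0,-0.21],"jaw": 0.5},
    {"xyz": [-0.013,-0.185,0],"twist": [0,0,-0.24],"jaw": 0.5},
    {"xyz": [-0.014,-0.203,0],"twist": [0,0,-0.25],"jaw": 0.5},
    {"xyz": [-0.014,-0.21,0],"twist": [0,0,-0.25],"jaw": 0.5},
    {"xyz": [-0.014,-0.21,0],"twist": [0,0,-0.25],"jaw": 0.5},
  ],
)

```text
clock: 12.13
tcp_pos: [0.5294, 0.0518, 0.1427]
orientation: [-0.0, 0.996, 0.084, -0.001]
wrist_force: [0.6, -0.3, -7.4]
finger_gap: 0.0552
```

```bash
python3 go.py .53 .05 .0075 9.7
```

```text
clock 12.13 tcp [0.5294 0.0518 0.1427] head 9.7 tilt z [-2.6e-03  4.0e-04 -1.0e+00] gap 0.0552 F [ 0.58 -0.32 -7.39]
xyz [0.0006 0.002  0.1352] twist z -0.001
```

Emit:
servo_tool(
  targets=[
    {"xyz": [0,0,0.015],"twist": [0,0,0],"jaw": 0.5},
    {"xyz": [0,0,0.04],"twist": [0,0,0],"jaw": 0.5},
    {"xyz": [0,0,0.07],"twist": [0,0,0],"jaw": 0.5},
    {"xyz": [0,0,0.095],"twist": [0,0,0],"jaw": 0.5},
    {"xyz": [0,0,0.11],"twist": [0,0,0],"jaw": 0.5},
    {"xyz": [0,0,0.12],"twist": [0,0,0],"jaw": 0.5},
    {"xyz": [0,0,0.125],"twist": [0,0,0],"jaw": 0.5},
    {"xyz": [0,0,0.125],"twist": [0,0,0],"jaw": 0.5},
    {"xyz": [0,0,0.125],"twist": [0,0,0],"jaw": 0.5},
  ],
)

```text
clock: 12.88
tcp_pos: [0.5312, 0.0496, 0.0198]
orientation: [0.0, 0.997, 0.083, 0.0]
wrist_force: [0.4, -0.5, -7.4]
finger_gap: 0.0553
```

```bash
python3 go.py .53 .05 .0075 9.7; python3 - <<'E'
from h import *
from workcell import env
for n in("scene","top"):
    c=env.read_camera(n); P=cloud(c); k=(abs(P[...,0]-.53)<.06)&(abs(P[...,1]-.05)<.05)&(c["color"].min(-1)>120)&(P[...,2]<.12)
    q=P[k]; print(n,len(q),np.percentile(q,[1,99],axis=0).round(3).tolist() if len(q) else "")
    if n=="scene": print([ (v,*(P[v,u]*1e3).round().tolist(), c["color"][v,u].tolist()) for u in [int(round(x)) for x in []] for v in []])
E
```

```text
clock 12.88 tcp [0.5312 0.0496 0.0198] head 9.5 tilt z [ 9.e-04 -3.e-04 -1.e+00] gap 0.0553 F [ 0.42 -0.48 -7.42]
xyz [-0.0011 -0.0006  0.0123] twist z -0.004
scene 524 [[0.5, 0.038, 0.016], [0.562, 0.078, 0.094]]
[]
top 16 [[0.507, 0.024, 0.089], [0.517, 0.03, 0.095]]
```

Emit:
servo_tool(
  targets=[
    {"xyz": [0,0,0.004],"twist": [0,0,0],"jaw": 0.5},
    {"xyz": [0,0,0.007],"twist": [0,0,0],"jaw": 0.5},
    {"xyz": [0,0,0.009],"twist": [0,0,0],"jaw": 0.5},
    {"xyz": [0,0,0.0105],"twist": [0,0,0],"jaw": 0.5},
    {"xyz": [0,0,0.0115],"twist": [0,0,0],"jaw": 0.5},
    {"xyz": [0,0,0.0115],"twist": [0,0,0],"jaw": 0.5},
    {"xyz": [0,0,0.0115],"twist": [0,0,0],"jaw": 0.5},
  ],
)

```text
clock: 13.57
tcp_pos: [0.5305, 0.0502, 0.0077]
orientation: [0.0, 0.997, 0.083, 0.0]
wrist_force: [0.3, 0.2, -6.3]
finger_gap: 0.0551
```

Emit:
servo_tool(
  targets=[
    {"xyz": [0,0,0.0005],"twist": [0,0,0],"jaw": 0.5},
    {"xyz": [0,0,0.001],"twist": [0,0,0],"jaw": 0.5},
    {"xyz": [0,0,0.001],"twist": [0,0,0],"jaw": 0.5},
  ],
)

```text
clock: 13.82
tcp_pos: [0.5306, 0.0502, 0.0076]
orientation: [0.0, 0.997, 0.083, 0.0]
wrist_force: [-3.1, 0.5, 2.9]
finger_gap: 0.0556
```

Bench contact is felt (+2.9 N). I'll release, rise, turn the gripper 90° and look at how the box stands.

Emit:
servo_tool(
  targets=[
    {"xyz": [0,0,0],"twist": [0,0,0],"jaw": 1},
    {"xyz": [0,0,0],"twist": [0,0,0],"jaw": 1},
    {"xyz": [0,0,0],"twist": [0,0,0],"jaw": 1},
    {"xyz": [0,0,0],"twist": [0,0,0],"jaw": 1},
    {"xyz": [0,0,0],"twist": [0,0,0],"jaw": 1},
    {"xyz": [0,0,-0.03],"twist": [0,0,0],"jaw": 1},
    {"xyz": [0,0,-0.07],"twist": [0,0,0],"jaw": 1},
    {"xyz": [0,0,-0.1],"twist": [0,0,0],"jaw": 1},
    {"xyz": [0,0,-0.12],"twist": [0,0,0],"jaw": 1},
    {"xyz": [0,0,-0.12],"twist": [0,0,-0.12],"jaw": 1},
  ],
)

```text
clock: 14.65
tcp_pos: [0.534, 0.05, 0.1321]
orientation: [0.001, 0.99, 0.143, 0.004]
wrist_force: [1.6, -0.5, -0.6]
finger_gap: 0.0851
```

Emit:
servo_tool(
  targets=[
    {"xyz": [0,0,0],"twist": [0,0,-1.45],"jaw": 1},
    {"xyz": [0,0,0],"twist": [0,0,-1.45],"jaw": 1},
    {"xyz": [0,0,0],"twist": [0,0,-1.45],"jaw": 1},
    {"xyz": [0,0,0],"twist": [0,0,-1.45],"jaw": 1},
    {"xyz": [0,0,0],"twist": [0,0,-1.45],"jaw": 1},
    {"xyz": [0,0,0],"twist": [0,0,-1.45],"jaw": 1},
    {"xyz": [0,0,0],"twist": [0,0,-1.45],"jaw": 1},
    {"xyz": [0,0,0],"twist": [0,0,-1.45],"jaw": 1},
    {"xyz": [0,0,0],"twist": [0,0,-1.45],"jaw": 1},
    {"xyz": [0,0,0],"twist": [0,0,-1.45],"jaw": 1},
    {"xyz": [0,0,0],"twist": [0,0,-1.45],"jaw": 1},
    {"xyz": [0,0,0],"twist": [0,0,-1.45],"jaw": 1},
  ],
)

```text
clock: 15.65
tcp_pos: [0.5306, 0.0501, 0.1267]
orientation: [0.0, 0.644, 0.765, 0.0]
wrist_force: [0.1, -0.5, -0.3]
finger_gap: 0.0858
```

```bash
python3 go.py .5306 .0502 .009 99.6; python3 - <<'E'
from h import *
from workcell import env
c=env.read_camera("scene"); np.savez("scene4.npz",**c); P=cloud(c)
hsv=cv2.cvtColor(c["color"],cv2.COLOR_RGB2HSV)
k=(abs(P[...,0]-.53)<.06)&(abs(P[...,1]-.05)<.06)&(hsv[...,1]<60)&(hsv[...,2]>110)
t=k&(P[...,2]>.07)&(P[...,2]<.09)
if t.sum(): print("top",t.sum(),rect(P[t]),np.median(P[t][:,2]))
s=k&(P[...,2]<.07)&(P[...,2]>.01); print("sides",s.sum(),rect(P[s]) if s.sum() else "")
cv2.imwrite("pics/reg.png",cv2.resize(c["color"][90:360,200:460],(780,600))[...,::-1][:, :])
E
```

```text
clock 15.65 tcp [0.5306 0.0501 0.1267] head 99.8 tilt z [ 2.e-04 -1.e-04 -1.e+00] gap 0.0858 F [ 0.12 -0.54 -0.27]
xyz [1.000e-04 0.000e+00 1.177e-01] twist z 0.003
top 327 (530.2, 51.6, array([57.2, 46.4]), 8.9) 0.07896110052152505
sides 346 (538.5, 65.1, array([36.2, 69. ]), 58.0)
```

View pics/reg.png

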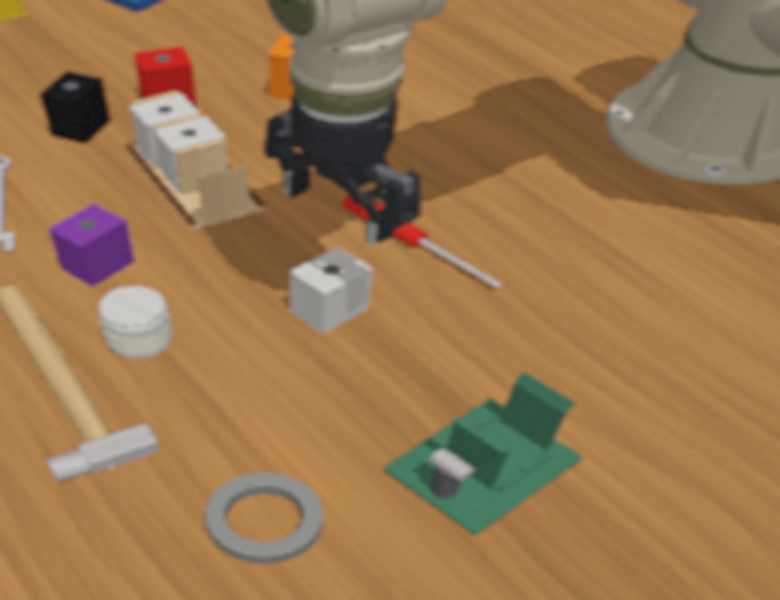

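The box stands upright at (0.530, 0.0516), yaw about 9°, seen at (330,290). The foot is clear, with its stub at (450,465). I'll regrasp over the 44 mm width.

Emit:
servo_tool(
  targets=[
    {"xyz": [0,0,0.03],"twist": [0,0,0],"jaw": 1},
    {"xyz": [0,0,0.06],"twist": [0,0,0],"jaw": 1},
    {"xyz": [0,0,0.085],"twist": [0,0,0],"jaw": 1},
    {"xyz": [0,0,0.105],"twist": [0,0,0],"jaw": 1},
    {"xyz": [0,0,0.116],"twist": [0,0,0],"jaw": 1},
    {"xyz": [0,0,0.116],"twist": [0,0,0],"jaw": 1},
  ],
)

```text
clock: 16.2
tcp_pos: [0.528, 0.0502, 0.0079]
orientation: [-0.002, 0.647, 0.762, -0.002]
wrist_force: [-0.1, -0.4, -0.6]
finger_gap: 0.0851
```

Emit:
servo_tool(
  targets=[
    {"xyz": [0,0,0],"twist": [0,0,0],"jaw": 0.35},
    {"xyz": [0,0,0],"twist": [0,0,0],"jaw": 0.35},
    {"xyz": [0,0,0],"twist": [0,0,0],"jaw": 0.35},
    {"xyz": [0,0,0],"twist": [0,0,0],"jaw": 0.35},
    {"xyz": [0,0,0],"twist": [0,0,0],"jaw": 0.35},
    {"xyz": [0,0,0],"twist": [0,0,0],"jaw": 0.35},
    {"xyz": [0,0,0],"twist": [0,0,0],"jaw": 0.35},
    {"xyz": [0,0,0],"twist": [0,0,0],"jaw": 0.35},
  ],
  squeeze=50,
)

```text
clock: 16.87
tcp_pos: [0.532, 0.0494, 0.0124]
orientation: [0.002, 0.647, 0.763, 0.0]
wrist_force: [-1.2, -3.3, 6.2]
finger_gap: 0.0434
```

Emit:
servo_tool(
  targets=[
    {"xyz": [0,0,-0.006],"twist": [0,0,0],"jaw": 0.35},
    {"xyz": [0,0,-0.02],"twist": [0,0,0],"jaw": 0.35},
    {"xyz": [0,0,-0.045],"twist": [0,0,0],"jaw": 0.35},
    {"xyz": [0,0,-0.075],"twist": [0,0,0],"jaw": 0.35},
    {"xyz": [0,0,-0.105],"twist": [0,0,0],"jaw": 0.35},
    {"xyz": [0,0,-0.13],"twist": [0,0,0],"jaw": 0.35},
    {"xyz": [0,0,-0.14],"twist": [0,0,0],"jaw": 0.35},
    {"xyz": [0,0,-0.14],"twist": [0,0,0],"jaw": 0.35},
    {"xyz": [0,0,-0.14],"twist": [0,0,0],"jaw": 0.35},
  ],
)

```text
clock: 17.62
tcp_pos: [0.5298, 0.0504, 0.1497]
orientation: [-0.001, 0.646, 0.763, -0.0]
wrist_force: [0.1, -0.3, -8.0]
finger_gap: 0.0432
```

```bash
python3 go.py .528 .2865 .15 99.7
```

```text
clock 17.62 tcp [0.5298 0.0504 0.1497] head 99.5 tilt z [-1.4e-03  3.0e-04 -1.0e+00] gap 0.0432 F [ 0.13 -0.28 -8.01]
xyz [ 2.332e-01  3.710e-02 -2.000e-04] twist z -0.004
```

Emit:
servo_tool(
  targets=[
    {"xyz": [0.015,0.002,0],"twist": [0,0,0],"jaw": 0.35},
    {"xyz": [0.04,0.006,0],"twist": [0,0,0],"jaw": 0.35},
    {"xyz": [0.07,0.011,0],"twist": [0,0,0],"jaw": 0.35},
    {"xyz": [0.1,0.016,0],"twist": [0,0,0],"jaw": 0.35},
    {"xyz": [0.135,0.021,0],"twist": [0,0,0],"jaw": 0.35},
    {"xyz": [0.165,0.026,0],"twist": [0,0,0],"jaw": 0.35},
    {"xyz": [0.195,0.031,0],"twist": [0,0,0],"jaw": 0.35},
    {"xyz": [0.218,0.035,0],"twist": [0,0,0],"jaw": 0.35},
    {"xyz": [0.233,0.037,0],"twist": [0,0,0],"jaw": 0.35},
    {"xyz": [0.233,0.037,0],"twist": [0,0,0],"jaw": 0.35},
    {"xyz": [0.233,0.037,0],"twist": [0,0,0],"jaw": 0.35},
  ],
)

```text
clock: 18.53
tcp_pos: [0.5271, 0.2861, 0.1482]
orientation: [-0.001, 0.646, 0.764, -0.002]
wrist_force: [0.6, -0.8, -6.5]
finger_gap: 0.0436
```

```bash
python3 go.py .528 .2865 .03 99.7; python3 - <<'E'
from h import *
from workcell import env
for n in("scene","top"):
    c=env.read_camera(n); np.savez(n+"5.npz",**c); P=cloud(c)
    hsv=cv2.cvtColor(c["color"],cv2.COLOR_RGB2HSV); H,S,V=[hsv[...,i].astype(int) for i in range(3)]
    near=(abs(P[...,0]-.53)<.09)&(abs(P[...,1]-.285)<.08)
    k=near&(S<60)&(V>110)&(P[...,2]>.12)&(P[...,2]<.24)
    print(n,"box",k.sum(),rect(P[k&(P[...,2]>.205)]) if (k&(P[...,2]>.205)).sum()>5 else "",np.percentile(P[k],[1,99],axis=0).round(3).tolist() if k.sum() else "")
    g=near&(H>60)&(H<95)&(S>70)
    for lo,hi in((.092,.11),(.04,.085)):
        q=P[g&(P[...,2]>lo)&(P[...,2]<hi)]; print(lo,len(q),rect(q) if len(q)>9 else "")
    if n=="scene": im=c["color"]
cv2.imwrite("pics/over.png",cv2.resize(im[180:345,270:490],(800,600),interpolation=cv2.INTER_CUBIC)[...,::-1])
E
```

```text
clock 18.53 tcp [0.5271 0.2861 0.1482] head 99.6 tilt z [-0.004  -0.0022 -1.    ] gap 0.0436 F [ 0.58 -0.83 -6.48]
xyz [0.0004 0.0014 0.1182] twist z -0.003
scene box 855 (535.3, 291.2, array([53.7, 45.9]), 84.6) [[0.511, 0.266, 0.138], [0.556, 0.317, 0.218]]
0.092 56 (533.4, 304.4, array([43.6, 87.3]), 72.3)
0.04 260 (528.0, 288.0, array([70.8, 50.2]), 9.0)
top box 328 (526.1, 286.5, array([56.1, 47.1]), 8.8) [[0.496, 0.26, 0.147], [0.555, 0.304, 0.219]]
0.092 143 (528.3, 282.3, array([82.8, 49.2]), 8.9)
0.04 101 (535.8, 282.0, array([87.5, 45.5]), 9.4)
```

View pics/over.png

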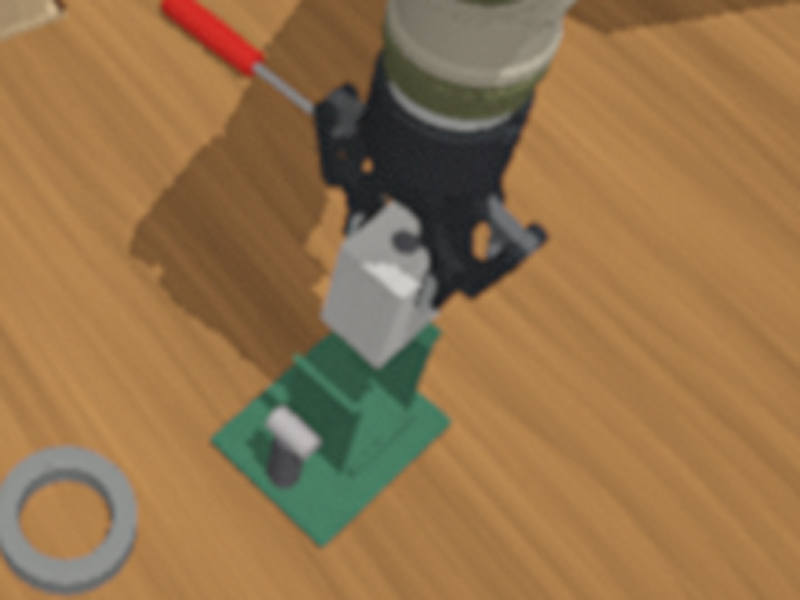

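The top camera gives box and cradle offsets of about (+1.5, -1.2) mm once averaged with the scene view. I'll correct by that and lower in stages, watching the force.

Emit:
servo_tool(
  targets=[
    {"xyz": [-0.0015,0.0015,0],"twist": [0,0,0],"jaw": 0.35},
    {"xyz": [-0.0015,0.0015,0.01],"twist": [0,0,0],"jaw": 0.35},
    {"xyz": [-0.0015,0.0015,0.02],"twist": [0,0,0],"jaw": 0.35},
    {"xyz": [-0.0015,0.0015,0.03],"twist": [0,0,0],"jaw": 0.35},
    {"xyz": [-0.0015,0.0015,0.038],"twist": [0,0,0],"jaw": 0.35},
    {"xyz": [-0.0015,0.0015,0.045],"twist": [0,0,0],"jaw": 0.35},
    {"xyz": [-0.0015,0.0015,0.052],"twist": [0,0,0],"jaw": 0.35},
    {"xyz": [-0.0015,0.0015,0.059],"twist": [0,0,0],"jaw": 0.35},
    {"xyz": [-0.0015,0.0015,0.065],"twist": [0,0,0],"jaw": 0.35},
    {"xyz": [-0.0015,0.0015,0.065],"twist": [0,0,0],"jaw": 0.35},
  ],
)

```text
clock: 19.47
tcp_pos: [0.5295, 0.2845, 0.0841]
orientation: [-0.001, 0.646, 0.763, -0.001]
wrist_force: [-0.9, -0.9, -7.5]
finger_gap: 0.0433
```

```bash
python3 go.py .528 .285 .0205 99.6
```

```text
clock 19.47 tcp [0.5295 0.2845 0.0841] head 99.5 tilt z [-2.2e-03 -9.0e-04 -1.0e+00] gap 0.0433 F [-0.88 -0.91 -7.48]
xyz [ 0.0008 -0.0012  0.0636] twist z -0.002
```

Emit:
servo_tool(
  targets=[
    {"xyz": [0.0005,-0.0005,0.008],"twist": [0,0,0],"jaw": 0.35},
    {"xyz": [0.0005,-0.0005,0.018],"twist": [0,0,0],"jaw": 0.35},
    {"xyz": [0.0005,-0.0005,0.028],"twist": [0,0,0],"jaw": 0.35},
    {"xyz": [0.0005,-0.0005,0.037],"twist": [0,0,0],"jaw": 0.35},
    {"xyz": [0.0005,-0.0005,0.044],"twist": [0,0,0],"jaw": 0.35},
    {"xyz": [0.0005,-0.0005,0.05],"twist": [0,0,0],"jaw": 0.35},
    {"xyz": [0.0005,-0.0005,0.05],"twist": [0,0,0],"jaw": 0.35},
  ],
)

```text
clock: 20.05
tcp_pos: [0.5287, 0.2848, 0.0339]
orientation: [-0.001, 0.646, 0.763, -0.001]
wrist_force: [0.1, -0.4, -6.8]
finger_gap: 0.0429
```

Emit:
servo_tool(
  targets=[
    {"xyz": [0,0,0.003],"twist": [0,0,0],"jaw": 0.35},
    {"xyz": [0,0,0.006],"twist": [0,0,0],"jaw": 0.35},
    {"xyz": [0,0,0.008],"twist": [0,0,0],"jaw": 0.35},
    {"xyz": [0,0,0.01],"twist": [0,0,0],"jaw": 0.35},
    {"xyz": [0,0,0.01],"twist": [0,0,0],"jaw": 0.35},
    {"xyz": [0,0,0.01],"twist": [0,0,0],"jaw": 0.35},
  ],
)

```text
clock: 20.55
tcp_pos: [0.5298, 0.2852, 0.0258]
orientation: [0.0, 0.646, 0.763, 0.0]
wrist_force: [-0.6, 0.5, -6.6]
finger_gap: 0.0434
```

Emit:
servo_tool(
  targets=[
    {"xyz": [0,0,0.001],"twist": [0,0,0],"jaw": 0.35},
    {"xyz": [0,0,0.002],"twist": [0,0,0],"jaw": 0.35},
    {"xyz": [0,0,0.003],"twist": [0,0,0],"jaw": 0.35},
    {"xyz": [0,0,0.004],"twist": [0,0,0],"jaw": 0.35},
    {"xyz": [0,0,0.004],"twist": [0,0,0],"jaw": 0.35},
    {"xyz": [0,0,0.004],"twist": [0,0,0],"jaw": 0.35},
  ],
)

```text
clock: 21.05
tcp_pos: [0.5297, 0.2852, 0.0217]
orientation: [-0.0, 0.646, 0.763, -0.0]
wrist_force: [0.4, -0.7, -7.7]
finger_gap: 0.0433
```

Emit:
servo_tool(
  targets=[
    {"xyz": [0,0,0.0005],"twist": [0,0,0],"jaw": 0.35},
    {"xyz": [0,0,0.001],"twist": [0,0,0],"jaw": 0.35},
    {"xyz": [0,0,0.0015],"twist": [0,0,0],"jaw": 0.35},
    {"xyz": [0,0,0.0015],"twist": [0,0,0],"jaw": 0.35},
    {"xyz": [0,0,0.0015],"twist": [0,0,0],"jaw": 0.35},
  ],
)

```text
clock: 21.47
tcp_pos: [0.5299, 0.2853, 0.0205]
orientation: [0.0, 0.646, 0.763, 0.0]
wrist_force: [-0.2, -1.3, -5.2]
finger_gap: 0.0432
```

Emit:
servo_tool(
  targets=[
    {"xyz": [0,0,0.0005],"twist": [0,0,0],"jaw": 0.35},
    {"xyz": [0,0,0.001],"twist": [0,0,0],"jaw": 0.35},
    {"xyz": [0,0,0.001],"twist": [0,0,0],"jaw": 0.35},
    {"xyz": [0,0,0.001],"twist": [0,0,0],"jaw": 0.35},
  ],
)

```text
clock: 21.8
tcp_pos: [0.53, 0.2853, 0.0204]
orientation: [0.0, 0.646, 0.763, 0.0]
wrist_force: [-4.6, -2.4, 5.7]
finger_gap: 0.0436
```

Floor contact came at exactly the predicted height (+5.7 N). I'll release and rise.

Emit:
servo_tool(
  targets=[
    {"xyz": [0,0,0],"twist": [0,0,0],"jaw": 0.7},
    {"xyz": [0,0,0],"twist": [0,0,0],"jaw": 0.85},
    {"xyz": [0,0,0],"twist": [0,0,0],"jaw": 0.85},
    {"xyz": [0,0,0],"twist": [0,0,0],"jaw": 0.85},
    {"xyz": [0,0,0],"twist": [0,0,0],"jaw": 0.85},
    {"xyz": [0,0,-0.02],"twist": [0,0,0],"jaw": 0.85},
    {"xyz": [0,0,-0.05],"twist": [0,0,0],"jaw": 0.85},
    {"xyz": [0,0,-0.09],"twist": [0,0,0],"jaw": 0.85},
    {"xyz": [0,0,-0.13],"twist": [0,0,0],"jaw": 0.85},
    {"xyz": [-0.04,-0.02,-0.15],"twist": [0,0,0],"jaw": 0.85},
    {"xyz": [-0.08,-0.04,-0.15],"twist": [0,0,0],"jaw": 0.85},
    {"xyz": [-0.12,-0.06,-0.15],"twist": [0,0,0],"jaw": 0.85},
  ],
)

```text
clock: 22.8
tcp_pos: [0.4954, 0.169, 0.1712]
orientation: [0.002, 0.645, 0.764, 0.002]
wrist_force: [0.2, -0.9, -0.1]
finger_gap: 0.0725
```

Emit:
servo_tool(
  targets=[
    {"xyz": [-0.04,-0.03,0],"twist": [0,0,0],"jaw": 0.85},
    {"xyz": [-0.07,-0.05,0],"twist": [0,0,0],"jaw": 0.85},
    {"xyz": [-0.09,-0.06,0],"twist": [0,0,0],"jaw": 0.85},
    {"xyz": [-0.09,-0.06,0],"twist": [0,0,0],"jaw": 0.85},
  ],
)

```text
clock: 23.13
tcp_pos: [0.448, 0.0673, 0.1694]
orientation: [0.0, 0.648, 0.762, -0.001]
wrist_force: [0.5, -0.2, -0.3]
finger_gap: 0.0725
```

```bash
python3 - <<'E'
from h import *
from workcell import env
s=env.get_state(); print(s["clock"],s["tcp_pos"],s["wrist_force"])
ims=[]
for n in("scene","top"):
    c=env.read_camera(n); P=cloud(c); c0=np.load(n+"0.npz")
    hsv=cv2.cvtColor(c["color"],cv2.COLOR_RGB2HSV); S,V=hsv[...,1],hsv[...,2]
    k=(S<60)&(V>110)&(P[...,2]>.078)&(P[...,2]<.105)
    _,l,st,_=cv2.connectedComponentsWithStats(k.astype(np.uint8))
    for i in range(1,len(st)):
        if st[i,4]>80: q=P[l==i]; print(n,st[i].tolist(),rect(q),np.median(q[:,2]).round(4))
    ims.append(cv2.resize(c["color"],(400,300)))
    if n=="scene": crop=c["color"][215:335,310:430]
    else: crop2=c["color"][150:270,75:195]; d=np.abs(c["color"].astype(int)-c0["color"]).sum(-1); cv2.imwrite("/tmp/d.png",np.clip(d,0,255))
bot=np.hstack([cv2.resize(x,(400,300),interpolation=cv2.INTER_CUBIC) for x in(crop,crop2)])
cv2.imwrite("pics/final.png",np.vstack([np.hstack(ims),bot])[...,::-1])
E
```

```text
23.1333 [0.44796131 0.06726436 0.16937585] [ 0.45469469 -0.15597641 -0.34148128]
scene [256, 40, 28, 14, 81] (208.7, -715.6, array([ 23.8, 149.6]), 20.4) 0.0878
scene [419, 123, 51, 24, 396] (36.8, 35.2, array([ 64.4, 145.8]), 36.6) 0.0917
scene [244, 132, 31, 28, 442] (519.5, -242.6, array([110.5,  57.6]), 87.5) 0.0864
scene [354, 263, 32, 34, 487] (530.2, 287.5, array([75. , 47.3]), 12.0) 0.0874
top [358, 200, 24, 30, 598] (521.9, -214.8, array([45.9, 56.4]), 84.7) 0.0873
top [384, 202, 25, 30, 603] (519.1, -270.2, array([49.8, 56.1]), 84.8) 0.0872[ WARN:0@3.116] global loadsave.cpp:1063 imwrite_ Unsupported depth image for selected encoder is fallbacked to CV_8U.
```

View pics/final.png

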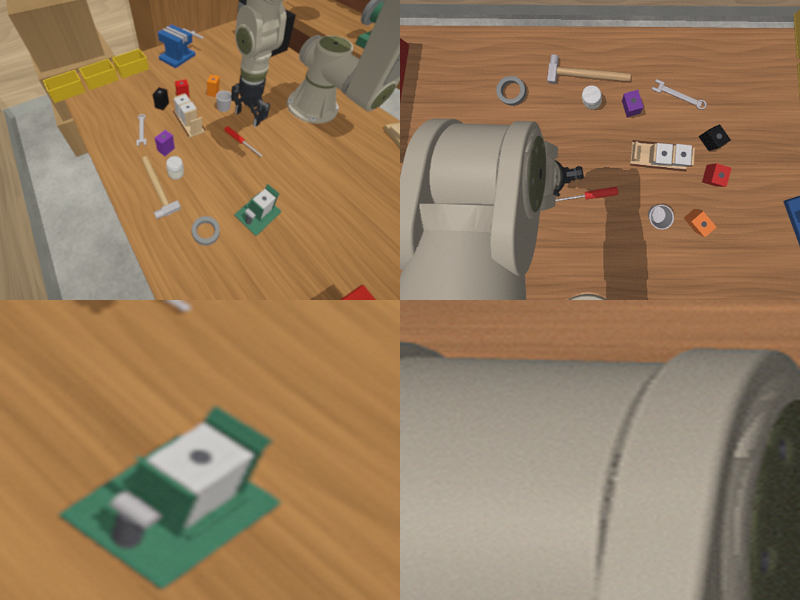

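The seated box's top is at z 0.0874 m, the same as the boxes in the rack, so it stands on the 8 mm floor between the cheeks (crop, about (205,460)). Both light boxes are in their slots and the bystanders are where they were.

```bash
python3 -c "
from workcell import env
print(env.hand_in())"
```

```text
the job is handed in; nothing more can be done
None
```

The heavy box is standing upright in the cradle of the green lamp foot, and the job is handed in; the clock read about 23 s of the 70 s allowed. I weighed all three boxes in the rack. The right and middle ones read 2.4 N and 2.3 N and went back in their slots, and the left one read 7.8 N. I set that one down on free bench, regrasped it over its 44 mm width and lowered it until the floor was felt at the expected height.

**Last checks:** The seated box's top is at z 0.087 m, the same as the light boxes on their 8 mm rack base, so it is on the cradle floor. Both light boxes stand in the rack, and no bystander looked moved when I compared the pictures by eye. In the last top view the arm hid the foot, so the seating check there rests on the scene camera alone.

**What went wrong or disagreed:**
- **Height reading:** The reported tool height was about 36 mm lower than the cameras showed. On the first try the fingers therefore closed onto the top of the right-hand box, with about 9 N on the wrist. I lifted off and corrected for the offset after that; the box was not displaced.
- **Camera disagreement:** The two cameras differed by 4–5 mm in y, so I worked from values between them.

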